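Fetch the dropped pinion from the extraction box's catch tray with the pull hook

ROBOT

A 6-joint arm with a two-finger parallel gripper is mounted at the origin on the work surface. World frame = base frame: x ahead of the robot, y to its left, z up, the work surface at z = 0. Lengths are in m, angles in rad, forces in N, time in s.
With the tool pointing down it reaches from about 0.275 to 0.725 m from the base axis. Payload 5.6 kg.
Tool frame: the origin (TCP) lies at the centre of the arm's flange, where the gripper is bolted on; the fingertips stand 173 mm ahead of it and the grasp point (between the pads) lies 155 mm ahead of it; z points along the fingers, y is the line along which they close (so a half turn about z gives the same grasp; the last joint's range is limited). The gripper opens to 85 mm and grips with 20 to 120 N. Pads are 22 mm wide; open, the fingers measure 114 mm over their backs; the gripper's body (76 mm by 85 mm) begins 54 mm behind the grasp point. The pads swing forward as they close: fully open they stand 13 mm farther back than shut.
Start: joints at [-0.853, 0.255, 0.108, 0, -1.424, -0.285], TCP at [0.231, -0.499, 0.405] pointing down, gripper open.
Joint ranges: [-2.95, 2.95], [-1.21, 1.97], [-1.09, 1.5], [-2.87, 1.71], [-2.94, -0.07], [-3.05, 3.05]. Speed limits (rad/s): [2.57, 2.57, 3.14, 3.14, 3.14, 3.14].

INTERFACE

Orientations are given as a unit quaternion [x, y, z, w].
In Python, from workcell import arm gives the robot as it stands.
- The arm moves only by the tool apply_moves, never from a script. Its argument "deltas" is a list that holds one entry, the list of rows, each a list of 4 numbers: the shift along the tool's x, y, z in m, then the turn about the tool's z in rad. A call has 1 to 12 rows; each row shifts and turns the commanded pose from where the row before left it, along the tool's axes as they then stand; what a row does not reach is not made up. A row lasts 1/8 s, in which the tool goes at most 62.5 mm and 10.7 degrees, less where a joint would pass 70% of its speed; a pose out of reach is approached as far as the arm can. A call with a gripper value outside its range is refused whole. "hand" is the closure in counts, from 0 (fully open) to 255 (shut), set as the call begins (left out, the last holds). The fingers move at their own pace and stop on an object; "grip_force" is the grip in N (left out, the last holds). Time passes only in rows, so rows that do not move let the fingers close. It gives the time, the measured TCP pose, the force, the opening and the grip force at its end, in the units of the state.
- arm.read_state(): the state, without advancing time (a new reading comes with each control period).
- arm.snapshot(name): name is "scene" or "top" or "wrist"; returns the picture (480x640x3 uint8, red, green, blue); there is no depth.
- arm.calibration(name): a dict with "fx", "fy", "cx", "cy" (pixels), "position" and "rotation" of the camera in the world. Camera axes: x right, y up, looking along -z (the intrinsics and any distortion apply to the point x, -y, -z); pixel columns grow to the right and rows downward; lengths in m; the calibration is good to about 2 mm. The wrist camera is an equidistant fisheye: a pixel r from the principal point sees the ray r / f radians off the axis. A picture is of the moment at which its call begins: read the wrist's pose just before it. calibration takes no time and is no camera call; for the wrist camera it gives the pose at the moment of the call.
- arm.hand_in(): hands the job in; it is judged then, once.
Trained networks look in the newest picture that a camera, given by its name, has taken for a name from the list of things; names that differ only in an ending like _2 or _b are one class to them, and where a whole thing is asked for, a point or a joint stands for the part that bears it (a point fixed in the world has none). Each returns a list of dicts, best first, with "confidence" (0 to 1); they miss things now and then, are a little off and sometimes report something else, mostly with a low value. They report only what shows in the picture. A call takes as long as a camera call.
- arm.recognise(label, camera): "location" ([x, y, z] in m, in world coordinates, good to about 4 mm: the middle of the surface that is visible of it).
- arm.landmark_of(label, camera): "location" ([x, y, z] in m, in world coordinates, good to about 4 mm: a listed point, or the origin of a listed thing).
The state is a dict: "time": time; "joint_pos": joint angles; "dq": joint speeds; "joint_torque": joint torques, N m; "tcp_pos": TCP position; "orientation": TCP orientation; "wrist_force": force on the tool from outside, world axes, zero at the start; "ft_torque": the same for the moment, N m; "opening": finger opening in m; "gripper_force": force on a finger pad.
Only numpy, scipy, OpenCV 4.12 (cv2) and the standard library are available. Lean on these libraries where they do the work, as an engineer would, in place of code of your own. Each camera call takes 0.05 s, during which the arm holds its last target. There are 200 camera calls.

TASK

The small pinion has dropped through the slats of the extraction box into its catch tray: reach the pull hook in under the box's front ledge, catch the tray's pull eye and draw the tray all the way out with the hook, without touching the tray with the gripper until it is out. Lay the hook flat on the table clear of the tray, then take the pinion out of the tray and seat it flat over the pin of the arbor stand. Leave the other workpieces and tools where they lie and the tray out.

Things in the scene. Friction and masses are not known exactly. Their poses are not given: they have to be found in the camera images.
- extractor: grey sheet-steel bench extraction box fixed to the table, 300 mm deep, 260 wide, 120 high, with a slatted top (4 mm slats on edge, 48 mm gaps) and a round exhaust spigot at its back. Origin on the table under the middle of the front face of the shut tray; +x points into the box (0 to 300 mm), y across its width, z up; the tray comes out along -x
- ledge_lip (a point): middle of the lower edge of the lip of the box's front ledge, 95 mm above the table; axes as the box's. The ledge spans the whole width and overhangs the front by 45 mm (box x from -45 mm to 0), its top 120 mm above the table. Below it the space in front of the tray is open down to the table
- tray_eye (a point): the tray's pull eye, under the ledge: a U bail of 6 mm round bar standing out from the middle of the tray's front in the upright x-z plane of the box. This point is the middle of its window, 36 mm above the table, 12.5 mm in front of the tray's face; window 30 mm high, 25 mm deep, open sideways (along y), closed at its outer end by an upright bar centred 28 mm off the face. Axes as the box's
- tray_floor (a point): point on the catch tray's inner floor, on its centre line, 60 mm behind the tray's front face, 10 mm above the table; axes as the box's; moves with the tray. The tray is bare sheet steel, outside 270 mm deep and 200 mm wide (front plate 208 mm wide), walls 4 mm thick with rims 38 mm above the table; front plate's top 63 mm above the table
- tray (a joint): how far the catch tray is drawn out along the box's -x, m: 0 shut, 0.21 fully out at its stop; it may start a little ajar. It slides with steady friction of some 3 N and stays where it is left
- hook_mid (a point): centre of the pull hook's square black rubber handle, 110 x 24 x 24 mm; 12 mm above the table as the hook lies flat. x runs along the handle to the rod, z up. A straight 7 mm steel rod runs on from the handle, level with this point, to x = 235 mm, where it bends squarely to the hook's +y into a 32 mm tip of the same bar, level as it lies. About 0.28 kg, balances about 30 mm ahead of this point
- hook: the same hook; origin on the underside of the handle, below its centre, axes as hook_mid
- pinion_mid (a point): the dropped pinion: a small rusty spur gear 44 mm in diameter and 30 mm high with a 16 mm bore through it, lying flat (its axis upright) on the floor of the catch tray behind the tray's front, seen from above between the slats; about 0.28 kg. This point is its centre, 15 mm above its underside; z along its bore. It rides with the tray
- pinion: the same pinion; origin at the centre of its underside
- arbor_seat (a point): arbor stand fixed on the table: a round steel base 90 mm in diameter and 12 mm thick with an upright pin of 12 mm diameter in its middle, 38 mm tall above the base, its top 4 mm tapered. This point is on the pin's axis at the top of the base, where the pinion's underside sits; its place is exchanged at random with that of the pipe stub
- gear_on_slats: large rusty gear 124 mm in diameter, 24 mm thick, lying on the slats of the box; origin at the centre of its underside
- gear_flat: rusty gear 80 mm in diameter, 20 mm high, lying on the table near the robot; origin at the centre of its underside
- pipe_stub: rusty pipe stub 56 mm in diameter, 65 mm tall, standing on end; origin at the centre of its underside
- brush: flat brush with a wooden handle, 200 mm long, lying along its x axis beyond the box; origin at the centre of its underside
- magnet_square: grey magnetic welding square, 90 x 90 x 14 mm, lying flat; origin at its underside
- collar: rusty plain collar 42 mm in diameter, 36 mm tall, with a 28 mm bore and no teeth, standing on the table by the tray's path; origin at the centre of its underside

How it is judged:
On the way, in this order (a step that is already met when the one before it is completed fails the run):
1. the hook, caught in the tray's eye, has drawn the tray 40 mm out (value of joint tray above 0.04 m and contact force between hook and tray above 0.5 N), for 0.05 s.
2. the tray is drawn all the way out (value of joint tray above 0.185 m), for 0.1 s.
3. the hook lies flat on the table, let go and clear of the tray (height (world z) of hook_mid below 0.02 m and angle between hook_mid's own z axis and vertical below 0.12 rad and contact force between the fingers and hook below 0.1 N and contact force between hook and tray below 0.1 N), for 0.2 s.
At the end, for the whole second after the job is handed in: the pinion sits flat on the arbor stand's base with the pin through its bore (within 6 mm of the axis, 4 mm in height, tilt under 0.1 rad), at rest; the tray is still at least 185 mm out; the hook lies flat on the table (tilt under 0.12 rad), at rest and not touching the tray (horizontal distance between pinion_mid and arbor_seat below 0.006 m and z of pinion_mid in the frame of arbor_seat between 0.01 and 0.019 m and angle between pinion_mid's own z axis and vertical below 0.1 rad and linear speed of each of pinion, hook below 0.02 m/s and value of joint tray above 0.185 m and height (world z) of hook_mid below 0.02 m and angle between hook_mid's own z axis and vertical below 0.12 rad and contact force between hook and tray below 0.1 N).
It fails at once if the robot itself touches the tray before the hook has drawn it out (value of joint tray below 0.18 m and contact force between any of the fingers, the arm and tray above 0.5 N).
It fails at once if another workpiece or tool is shifted by more than 25 mm (distance of any of gear_on_slats, gear_flat, pipe_stub, brush, magnet_square, collar from where it was at the start of the episode above 0.025 m).
It also fails if it takes over 72 s, if anything falls off the work surface, if the arm or the gripper's body presses on something with over 40 N, if the wrist force passes 120 N, or if a joint passes its speed limit or range.

## Working session

There is one attempt and no reset: what is moved stays moved. The work goes in short steps, Python scripts to look and compute and a tool call to move; the robot and the scene stay as the last step left them, time stands still between calls to the robot, and variables do not carry over. Pictures are saved under pics/ and viewed, at most 13 in all, crops included, and the job is handed in when it is done.

Besides the shell and the picture viewer there is one more tool, called as name([rows], argument=value, ...), one row to a line, values as JSON. apply_moves: Moves the arm, as the interface text tells. Its arguments: {"type":"object","properties":{"deltas":{"type":"array","items":{"type":"array","items":{"type":"array","items":{"type":"number"}}}},"hand":{"type":"number"},"grip_force":{"type":"number"}},"required":["deltas"]}

```bash
mkdir -p pics; python3 - <<'E'
from workcell import arm
import cv2,numpy as np
for c in ("scene","top"):
    im=arm.snapshot(c); cv2.imwrite(f"pics/{c}0.png",im[:,:,::-1])
    for l in ["extractor","ledge_lip","tray_eye","tray_floor","hook_mid","hook","pinion_mid","arbor_seat","pipe_stub","collar","gear_flat","magnet_square","gear_on_slats"]:
        r=arm.landmark_of(l,c)
        print(c,l,[(np.round(d["location"],3).tolist(),round(d["confidence"],2)) for d in r[:2]])
    k=arm.calibration(c); print({a:np.round(b,3).tolist() for a,b in k.items()})
s=arm.read_state(); print(s)
E
```

```text
scene extractor [([0.49, 0.192, -0.001], 0.65)]
scene ledge_lip [([0.496, 0.149, 0.1], 0.67)]
scene tray_eye [([0.488, 0.173, 0.041], 0.75)]
scene tray_floor [([0.476, 0.246, 0.008], 0.91)]
scene hook_mid [([0.51, -0.205, 0.011], 0.86)]
scene hook [([0.508, -0.203, -0.001], 0.65)]
scene pinion_mid []
scene arbor_seat [([0.436, -0.412, 0.012], 0.95)]
scene pipe_stub [([0.574, -0.403, -0.001], 0.66)]
scene collar [([0.723, -0.032, -0.002], 0.76), ([0.508, -0.202, 0.002], 0.24)]
scene gear_flat [([0.341, -0.172, -0.004], 0.88)]
scene magnet_square [([0.289, -0.333, -0.003], 0.59)]
scene gear_on_slats []
{'fx': 470.505, 'fy': 470.505, 'cx': 325.837, 'cy': 238.494, 'position': [0.771, -0.418, 0.972], 'rotation': [0.25, 0.071, 0.235, 0.937]}
top extractor [([0.489, 0.195, -0.003], 0.98), ([0.284, -0.336, 0.0], 0.53)]
top ledge_lip [([0.496, 0.154, 0.095], 0.88)]
top tray_eye []
top tray_floor [([0.48, 0.245, 0.012], 0.76)]
top hook_mid [([0.511, -0.206, 0.015], 0.68)]
top hook [([0.517, -0.205, 0.001], 0.6)]
top pinion_mid [([0.476, 0.229, 0.024], 0.76)]
top arbor_seat [([0.44, -0.408, 0.0
[... 486 characters left out ...]
me': 1.4, 'joint_pos': array([-8.53406022e-01,  2.55061085e-01,  1.08198535e-01, -2.43666789e-06,
       -1.42389438e+00, -2.84593727e-01]), 'dq': array([-0.00126775, -0.00069892, -0.00099138, -0.00118184, -0.00012558,
       -0.00114491]), 'joint_torque': array([-3.74076835e-04, -3.86397886e+01,  2.38069671e+01,  5.36805600e+00,
       -5.79980442e-04,  2.32555726e-05]), 'tcp_pos': array([ 0.2306873 , -0.49926642,  0.40470274]), 'orientation': array([-2.14713140e-01,  9.76677156e-01, -1.67007940e-05,  1.05192897e-05]), 'wrist_force': array([0.0799752 , 0.59813483, 0.32458458]), 'ft_torque': array([-0.01555406,  0.00943741, -0.03331207]), 'gripper_force': 0.0, 'opening': 0.08552119087338468}
```

View pics/scene0.png

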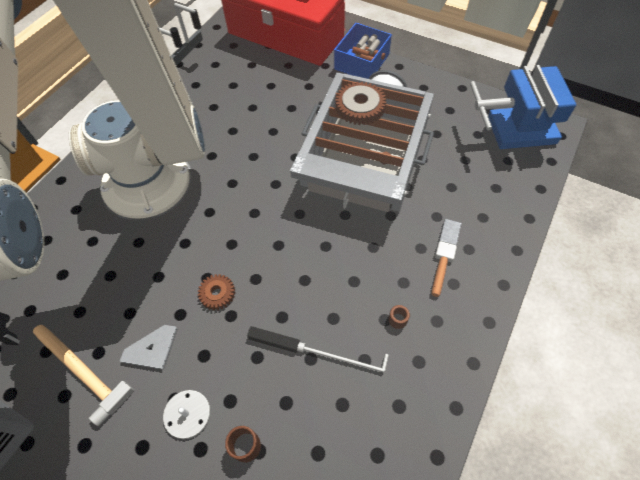

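View pics/top0.png

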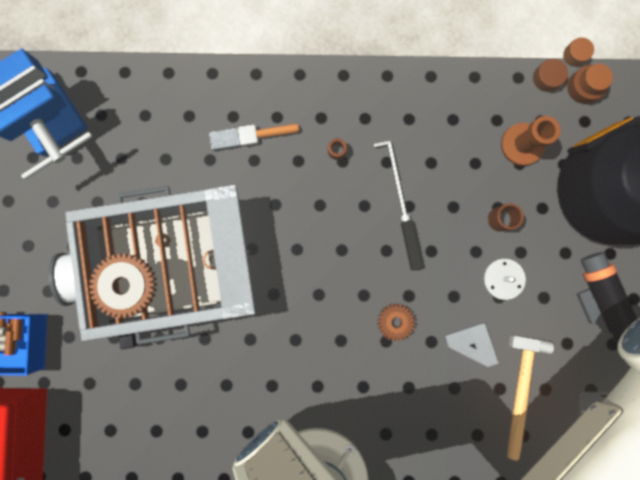

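The top view shows the box front facing −y with its ledge edge from (235,187) to (253,315). The hook handle is at (413,245) and its tip at (375,145), pointing +y. The pinion shows at (210,260) and the arbor at (505,279). Next I'll refine the geometry and write a helper.

```bash
cat > h.py <<'E'
from workcell import arm
import numpy as np, cv2
from scipy.spatial.transform import Rotation as R
def onplane(cam,px,z,k=None):
    k=k or arm.calibration(cam); u=(px[0]-k["cx"])/k["fx"]; v=(px[1]-k["cy"])/k["fy"]
    if cam=="wrist":
        r=np.hypot(u,v); s=np.sin(r)/max(r,1e-9); d=np.array([u*s,-v*s,-np.cos(r)])
    else: d=np.array([u,-v,-1.])
    rot=np.array(k["rotation"]); M=rot if rot.ndim==2 else R.from_quat(rot).as_matrix()
    d=M@d; p=np.array(k["position"]); return p+d*(z-p[2])/d[2]
def yaw(s):   # yaw of tool y
    m=R.from_quat(s["orientation"]).as_matrix(); return np.arctan2(m[1,1],m[0,1])
def plan(x,y,z,yw):
    """turn needed, then the shift in tool axes after the turn"""
    s=arm.read_state(); m=R.from_quat(s["orientation"]).as_matrix()
    t=-(yw-yaw(s)); t=(t+np.pi)%(2*np.pi)-np.pi
    m2=m@R.from_euler("z",t).as_matrix(); d=np.array([x,y,z])-s["tcp_pos"]
    print("t %.2f turn %.3f  before-turn shift %s  after-turn shift %s"%(s["time"],t,np.round(m.T@d,4),np.round(m2.T@d,4)), "pos",np.round(s["tcp_pos"],4),"yaw %.4f"%yaw(s),"j6 %.2f"%s["joint_pos"][5])
def lm(l,c,n=1):
    r=arm.landmark_of(l,c); print(c,l,[(np.round(d["location"],4).tolist(),round(d["confidence"],2)) for d in r[:n]])
E
python3 - <<'E'
from h import *
a=onplane("top",(235,187),.12);b=onplane("top",(253,315),.12)
print("ledge",a,b,np.degrees(np.arctan2(*(a-b)[1::-1]))+90,(a+b)/2)
im=cv2.imread("pics/top0.png")
cv2.imwrite("pics/c1.png",cv2.resize(im[120:320,200:440],None,fx=3,fy=3,interpolation=2)[:600,:720])
for n,p,z in(("tip",(375,145),.012),("bend",(389,143),.012),("hmid",(413,245),.012)): print(n,onplane("top",p,z))
plan(.534,-.199,.40,np.radians(103.2))
E
```

```text
ledge [0.61861479 0.17299375 0.12      ] [0.36337847 0.13096791 0.12      ] 99.35011926361504 [0.49099663 0.15198083 0.12      ]
tip [ 0.73612375 -0.12091101  0.012     ]
bend [ 0.74112864 -0.15230341  0.012     ]
hmid [ 0.51266553 -0.20637192  0.012     ]
t 1.40 turn 0.202  before-turn shift [-0.4013  0.1454  0.0047]  after-turn shift [-0.3639  0.2231  0.0047] pos [ 0.2307 -0.4993  0.4047] yaw 2.0036 j6 -0.28
```

View pics/c1.png

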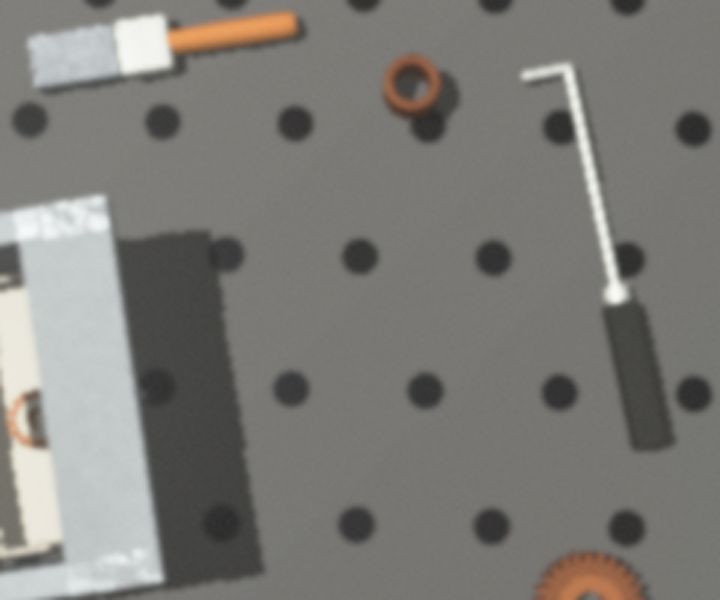

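The crop shows the handle running from (623,303) to (653,447), the rod bend at (568,69), and the ledge's front edge from (107,197) to (162,582).

```bash
python3 - <<'E'
from h import *
f=lambda u,v,z:onplane("top",(200+u/3-.33,120+v/3-.33),z)
a,b=f(107,197,.12),f(162,582,.12); print("ledge",np.degrees(np.arctan2(*(a-b)[1::-1]))+90,np.linalg.norm(a-b),(a+b)/2)
e,m,t=f(568,69,.012),f(638,375,.012),f(523,76,.012); print("hook",np.degrees(np.arctan2(*(e-m)[1::-1])),np.linalg.norm(e-m),m,e,t)
E
```

```text
ledge 99.46963132920781 0.2595342745150171 [0.49400768 0.15105019 0.12      ]
hook 12.96206906541849 0.23447916505618763 [ 0.5133764  -0.20490286  0.012     ] [ 0.74188075 -0.15230779  0.012     ] [ 0.73608421 -0.11867498  0.012     ]
```

apply_moves([
  [[-0.05,0.018,0,0],[-0.05,0.018,0,0],[-0.05,0.018,0,0],[-0.05,0.018,0,0],[-0.05,0.018,0,0],[-0.05,0.018,0,0],[-0.05,0.018,0,0],[-0.05,0.018,0.005,0],[0,0,0,0.1],[0,0,0,0.1],[0,0,0,0]],
], hand=0)

```text
time: 2.78
tcp_pos: [0.5335, -0.2006, 0.3996]
orientation: [-0.117, 0.993, 0.0, -0.0]
wrist_force: [0.2, -0.6, 0.6]
opening: 0.0858
gripper_force: 0.0
```

```bash
python3 - <<'E'
from h import *
im=arm.snapshot("wrist"); cv2.imwrite("pics/w1.png",im[:,:,::-1]); k=arm.calibration("wrist");print(k)
lm("hook_mid","wrist");lm("tray_eye","wrist");lm("tray_floor","wrist");lm("ledge_lip","wrist")
arm.snapshot("scene");lm("hook_mid","scene");lm("tray_eye","scene")
arm.snapshot("top");lm("hook_mid","top")
plan(.534,-.199,.40,np.radians(103.2))
E
```

```text
{'fx': 371.64829954431775, 'fy': 371.64829954431775, 'cx': 312.60165023088547, 'cy': 236.50540235362442, 'position': array([ 0.45102721, -0.22117138,  0.36816896]), 'rotation': array([-0.10280011, -0.13086354,  0.77390526,  0.61104625])}
wrist hook_mid [([0.5111, -0.206, 0.0149], 0.77)]
wrist tray_eye [([0.4878, 0.1701, 0.036], 0.82)]
wrist tray_floor [([0.4758, 0.2436, 0.0122], 0.91)]
wrist ledge_lip [([0.4966, 0.1523, 0.0955], 0.59)]
scene hook_mid [([0.2898, -0.3348, -0.0016], 0.59)]
scene tray_eye [([0.4847, 0.1734, 0.037], 0.6)]
top hook_mid [([0.5105, -0.2047, 0.0153], 0.69)]
t 3.27 turn 0.003  before-turn shift [-0.001   0.0017 -0.0003]  after-turn shift [-0.001   0.0017 -0.0003] pos [ 0.5334 -0.2009  0.3997] yaw 1.8037 j6 -1.25
```

View pics/w1.png

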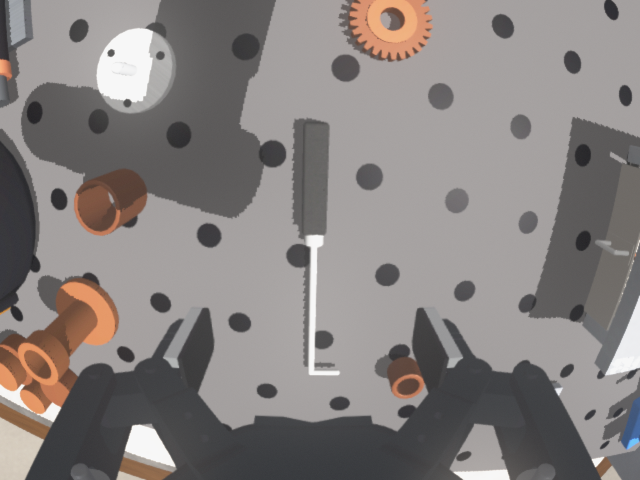

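The wrist view shows the handle at (316,180), centred between the fingers. The bend is at (313,373) and the eye bail at (612,250). I'll descend and grasp.

apply_moves([
  [[-0.003,0.0005,0.05,0],[0,0,0.05,0],[0,0,0.05,0],[0,0,0.04,0],[0,0,0.02,0],[0,0,0.0135,0],[0,0,0,0],[0,0,0,0]],
], hand=0)

```text
time: 4.28
tcp_pos: [0.5368, -0.1997, 0.1773]
orientation: [-0.116, 0.993, -0.0, 0.001]
wrist_force: [0.5, -0.0, -0.5]
opening: 0.0852
gripper_force: 0.0
```

apply_moves([
  [[0,0,0,0],[0,0,0,0],[0,0,0,0],[0,0,0,0],[0,0,0,0],[0,0,0,0]],
], hand=255, grip_force=90)

```text
time: 5.03
tcp_pos: [0.5365, -0.1997, 0.1767]
orientation: [-0.116, 0.993, -0.0, 0.0]
wrist_force: [-0.9, 1.2, 6.5]
opening: 0.0218
gripper_force: 90.1
```

apply_moves([
  [[0,0,-0.04,0],[0,0,-0.04,0],[0,0,0,-0.1508],[0,0,0,-0.1508],[0,0,0,-0.1508],[0,0,0,-0.1508],[0,0,0,-0.1508],[0,0,0,-0.1508],[0,0,0,-0.1508],[0,0,0,-0.1508],[0,0,0,-0.1508],[0,0,0,-0.1508]],
])

```text
time: 6.52
tcp_pos: [0.5357, -0.1994, 0.2549]
orientation: [0.766, -0.643, -0.001, 0.0]
wrist_force: [-0.3, 0.3, -1.6]
opening: 0.0224
gripper_force: 89.3
```

```bash
python3 - <<'E'
from h import *
plan(.576,-.087,.2007,np.radians(189.4)); print(arm.read_state()["joint_pos"])
E
```

```text
t 6.53 turn 0.010  before-turn shift [-0.1037 -0.0593  0.0542]  after-turn shift [-0.1043 -0.0582  0.0542] pos [ 0.5357 -0.1994  0.2549] yaw -2.9671 j6 0.26
[-8.31611712e-02  3.86635753e-01 -9.81253279e-02 -9.21589882e-04
 -1.08855427e+00  2.58108702e-01]
```

apply_moves([
  [[-0.035,-0.02,0,0],[-0.035,-0.02,0,0],[-0.034,-0.018,0,0],[0,0,0.03,0],[0,0,0.0242,0],[0,0,0,0],[0,0,0,0]],
])

```text
time: 7.4
tcp_pos: [0.5761, -0.0874, 0.2025]
orientation: [0.765, -0.645, 0.0, -0.0]
wrist_force: [-0.6, -0.4, -1.6]
opening: 0.0223
gripper_force: 89.1
```

```bash
python3 - <<'E'
from h import *
im=arm.snapshot("wrist"); cv2.imwrite("pics/w2.png",im[:,:,::-1])
for l in("tray_eye","ledge_lip","hook_mid","tray_floor","extractor"):lm(l,"wrist")
im=arm.snapshot("scene");lm("tray_eye","scene");lm("hook_mid","scene")
plan(.576,-.087,.2007,np.radians(189.4))
E
```

```text
wrist tray_eye []
wrist ledge_lip []
wrist hook_mid [([0.5814, -0.1134, 0.0392], 0.96)]
wrist tray_floor []
wrist extractor [([0.578, -0.1132, 0.0371], 0.37)]
scene tray_eye []
scene hook_mid [([0.5821, -0.1086, 0.0406], 0.84)]
t 7.85 turn 0.006  before-turn shift [-0.0003 -0.0002  0.0015]  after-turn shift [-0.0003 -0.0002  0.0015] pos [ 0.5758 -0.0873  0.2022] yaw -2.9716 j6 0.05
```

View pics/w2.png

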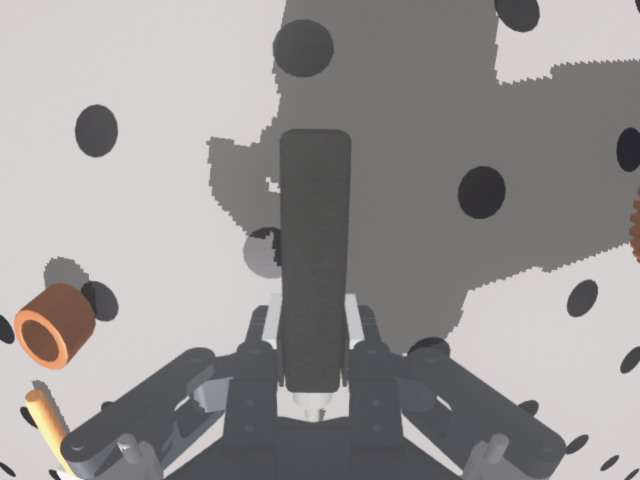

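The wrist view is blocked by the gripper and handle at (315,260), so I'll use the scene camera.

```bash
python3 - <<'E'
from h import *
im=arm.snapshot("scene")[:,:,::-1]
c=im[130:280,250:450]; cv2.imwrite("pics/s2.png",cv2.resize(c,None,fx=4,fy=4,interpolation=2))
E
```

```text
(no output)
```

View pics/s2.png

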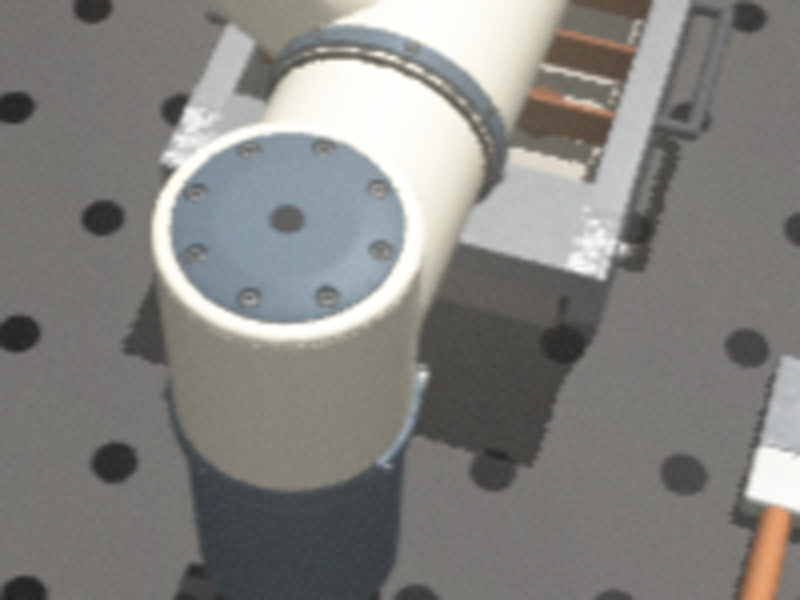

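The arm hides the eye from this camera; only the right half of the ledge shows, with its end near (585,260). I'll go in by dead reckoning and watch the force.

apply_moves([
  [[0,0,0.002,0],[-0.02,0,0,0],[-0.02,0,0,0],[-0.015,0,0,0],[-0.005,0,0,0],[0,0,0,0]],
])

```text
time: 8.65
tcp_pos: [0.5656, -0.0277, 0.2001]
orientation: [0.765, -0.644, 0.0, -0.0]
wrist_force: [0.2, 0.4, -2.4]
opening: 0.0223
gripper_force: 89.1
```

apply_moves([
  [[0,0.01,0,0],[0,0.01,0,0],[0,0.008,0,0],[0,0,0,0],[0,0,0,0]],
])

```text
time: 9.28
tcp_pos: [0.5382, -0.033, 0.2002]
orientation: [0.765, -0.645, 0.0, -0.0]
wrist_force: [0.2, 0.7, -2.0]
opening: 0.022
gripper_force: 89.1
```

No contact so far. I'll pull gently.

apply_moves([
  [[0.006,0,0,0],[0.006,0,0,0],[0.006,0,0,0],[0.006,0,0,0]],
])

```text
time: 9.78
tcp_pos: [0.5422, -0.0568, 0.1999]
orientation: [0.765, -0.645, -0.0, -0.0]
wrist_force: [-0.9, 2.4, -1.9]
opening: 0.0222
gripper_force: 89.2
```

apply_moves([
  [[0.01,0,0,0],[0.015,0,0,0],[0.015,0,0,0],[0.015,0,0,0],[0.015,0,0,0],[0.015,0,0,0],[0.015,0,0,0],[0.015,0,0,0]],
])

```text
time: 10.78
tcp_pos: [0.5617, -0.1709, 0.2]
orientation: [0.765, -0.645, -0.0, 0.0]
wrist_force: [0.1, 2.2, -2.0]
opening: 0.0223
gripper_force: 89.3
```

apply_moves([
  [[0.012,0,0,0],[0.012,0,0,0],[0.012,0,0,0],[0.01,0,0,0],[0.008,0,0,0],[0.005,0,0,0],[0.004,0,0,0]],
])

```text
time: 11.65
tcp_pos: [0.5722, -0.2322, 0.1999]
orientation: [0.765, -0.644, -0.0, 0.0]
wrist_force: [-0.5, 2.7, -1.1]
opening: 0.0221
gripper_force: 89.2
```

```bash
python3 - <<'E'
from h import *
for c in("scene","top"):
    arm.snapshot(c)
    for l in("tray_eye","tray_floor","pinion_mid","hook_mid"):lm(l,c)
print(arm.read_state()["wrist_force"],arm.read_state()["tcp_pos"])
E
```

```text
scene tray_eye [([0.5213, -0.0135, 0.0357], 0.79)]
scene tray_floor [([0.5117, 0.0564, 0.0109], 0.66)]
scene pinion_mid [([0.7588, 0.1472, 0.0028], 0.34)]
scene hook_mid [([0.5738, -0.4023, 0.0011], 0.24)]
top tray_eye [([0.5233, -0.0177, 0.0355], 0.86)]
top tray_floor [([0.5142, 0.0547, 0.0124], 0.78)]
top pinion_mid [([0.5065, 0.0399, 0.0256], 0.58)]
top hook_mid []
[-0.04520671  0.26065115 -1.60348551] [ 0.57226261 -0.23198296  0.20007822]
```

apply_moves([
  [[0.003,0,0,0],[0.003,0,0,0],[0.002,0,0,0],[0.002,0,0,0],[0,0,0,0]],
])

```text
time: 12.78
tcp_pos: [0.5737, -0.2414, 0.1995]
orientation: [0.764, -0.645, -0.001, -0.0]
wrist_force: [-0.9, 4.7, -1.8]
opening: 0.0227
gripper_force: 89.2
```

apply_moves([
  [[-0.005,0,0,0],[-0.005,0,0,0],[0,-0.015,0,0],[0,-0.015,0,0],[0,-0.015,0,0],[0.015,0,0,0],[0.015,0,0,0],[0,0,-0.03,0],[0,0,-0.03,0],[0,0,0,0]],
])

```text
time: 14.02
tcp_pos: [0.622, -0.2554, 0.2633]
orientation: [0.764, -0.645, 0.003, -0.001]
wrist_force: [0.7, 0.6, -2.2]
opening: 0.0225
gripper_force: 89.2
```

```bash
python3 - <<'E'
from h import *
plan(.5365,-.1997,.255,np.radians(103.2))
arm.snapshot("scene");lm("tray_eye","scene");lm("tray_floor","scene");lm("hook_mid","scene")
arm.snapshot("top");lm("tray_eye","top");lm("tray_floor","top");lm("hook_mid","top")
E
```

```text
t 14.03 turn 1.510  before-turn shift [-0.0694  0.075   0.0076]  after-turn shift [0.0706 0.0738 0.0076] pos [ 0.622  -0.2554  0.2633] yaw -2.9724 j6 0.33
scene tray_eye []
scene tray_floor []
scene hook_mid [([0.2853, -0.3348, -0.0029], 0.39)]
top tray_eye [([0.5198, -0.0255, 0.0355], 0.86)]
top tray_floor [([0.5116, 0.0466, 0.0112], 0.93)]
top hook_mid [([0.6218, -0.2796, 0.0952], 0.56)]
```

apply_moves([
  [[0,0,0,0.151],[0,0,0,0.151],[0,0,0,0.151],[0,0,0,0.151],[0,0,0,0.151],[0,0,0,0.151],[0,0,0,0.151],[0,0,0,0.151],[0,0,0,0.151],[0,0,0,0.151],[0,0,0,0]],
])

```text
time: 15.8
tcp_pos: [0.6216, -0.2538, 0.2596]
orientation: [-0.116, 0.993, 0.0, -0.0]
wrist_force: [-0.2, -1.3, -2.6]
opening: 0.0221
gripper_force: 89.2
```

apply_moves([
  [[0.025,0.02,0,0],[0.025,0.02,0,0],[0.024,0.019,0,0],[0,0,0.03,0],[0,0,0.03,0],[0,0,0.015,0],[0,0,0.005,0],[0,0,0.003,0],[0,0,0,0],[0,0,0,0]],
])

```text
time: 17.05
tcp_pos: [0.5364, -0.2135, 0.1777]
orientation: [-0.115, 0.993, -0.0, 0.001]
wrist_force: [0.0, -0.4, -2.1]
opening: 0.0224
gripper_force: 89.2
```

apply_moves([
  [[0,0,0.001,0],[0,0,0,0]],
])

```text
time: 17.3
tcp_pos: [0.5364, -0.2135, 0.1768]
orientation: [-0.115, 0.993, -0.0, 0.001]
wrist_force: [-0.8, 1.3, 2.3]
opening: 0.0225
gripper_force: 89.8
```

apply_moves([
  [[0,0,0,0],[0,0,0,0],[0,0,0,0],[0,0,0,0],[0,0,-0.03,0],[0,0,-0.05,0],[0,0,-0.05,0],[0,0,-0.05,0],[0,0,-0.04,0]],
], hand=0)

```text
time: 18.42
tcp_pos: [0.5359, -0.2135, 0.3985]
orientation: [-0.115, 0.993, -0.0, 0.001]
wrist_force: [1.0, -0.6, -0.0]
opening: 0.0856
gripper_force: 0.0
```

```bash
python3 - <<'E'
from h import *
for c in("scene","top","wrist"):
    arm.snapshot(c)
    for l in("hook_mid","tray_eye","tray_floor","pinion_mid","arbor_seat"):lm(l,c)
plan(.505,.035,.38,np.radians(189.4))
E
```

```text
scene hook_mid [([0.5153, -0.219, 0.0121], 0.62)]
scene tray_eye [([0.5238, -0.0239, 0.0366], 0.73)]
scene tray_floor [([0.5124, 0.0487, 0.0097], 0.94)]
scene pinion_mid [([0.5084, 0.0329, 0.023], 0.85)]
scene arbor_seat [([0.4365, -0.4129, 0.011], 0.84)]
top hook_mid [([0.5125, -0.2184, 0.0144], 0.88)]
top tray_eye [([0.5223, -0.0228, 0.0387], 0.69)]
top tray_floor [([0.5141, 0.0443, 0.0131], 0.66)]
top pinion_mid [([0.5053, 0.0332, 0.0275], 0.72)]
top arbor_seat [([0.4386, -0.4085, 0.0108], 0.74)]
wrist hook_mid [([0.5113, -0.2187, 0.0119], 0.62)]
wrist tray_eye [([0.5256, -0.0242, 0.038], 0.57)]
wrist tray_floor [([0.51, 0.0482, 0.0125], 0.93)]
wrist pinion_mid [([0.5153, 0.0319, 0.0254], 0.85)]
wrist arbor_seat [([0.4429, -0.4099, 0.0109], 0.69)]
t 19.32 turn -1.504  before-turn shift [-0.0265  0.249   0.016 ]  after-turn shift [-0.2502 -0.0099  0.016 ] pos [ 0.5361 -0.2134  0.396 ] yaw 1.8016 j6 -1.23
```

apply_moves([
  [[-0.02,0.05,0,-0.15],[0.008,0.05,0,-0.15],[0,0,0,-0.15],[0,0,0,-0.15],[0,0,0,-0.15],[0,0,0,-0.15],[0,0,0,-0.15],[0,0,0,-0.15],[0,0,0,-0.15],[0,0,0,-0.154],[0,0,0,0]],
])

```text
time: 20.7
tcp_pos: [0.5181, -0.1167, 0.3961]
orientation: [0.762, -0.647, 0.0, -0.0]
wrist_force: [-0.3, -0.2, 0.8]
opening: 0.0855
gripper_force: 0.0
```

```bash
python3 - <<'E'
from h import *
plan(.508,.033,.32,np.radians(189.4))
E
```

```text
t 20.70 turn -0.001  before-turn shift [-0.1494 -0.0142  0.0761]  after-turn shift [-0.1494 -0.0145  0.0761] pos [ 0.5181 -0.1167  0.3961] yaw -2.9790 j6 0.09
```

apply_moves([
  [[-0.04,-0.004,0.02,0],[-0.04,-0.004,0.02,0],[-0.04,-0.004,0.02,0],[-0.0295,-0.0025,0.016,0],[0,0,0,0],[0,0,0,0]],
])

```text
time: 21.45
tcp_pos: [0.5082, 0.0329, 0.3205]
orientation: [0.762, -0.647, 0.0, -0.0]
wrist_force: [0.5, 0.1, 1.0]
opening: 0.0857
gripper_force: 0.0
```

```bash
python3 - <<'E'
from h import *
k=arm.calibration("wrist");im=arm.snapshot("wrist"); cv2.imwrite("pics/w3.png",im[:,:,::-1])
for l in("pinion_mid","tray_floor"):lm(l,"wrist")
plan(.508,.033,.32,np.radians(189.4))
E
```

```text
wrist pinion_mid [([0.5127, 0.0326, 0.0276], 0.74)]
wrist tray_floor [([0.5102, 0.0463, 0.0138], 0.92)]
t 21.60 turn -0.002  before-turn shift [-0.0006  0.0002  0.0006]  after-turn shift [-0.0006  0.0002  0.0006] pos [0.5083 0.0324 0.3206] yaw -2.9795 j6 -0.21
```

View pics/w3.png

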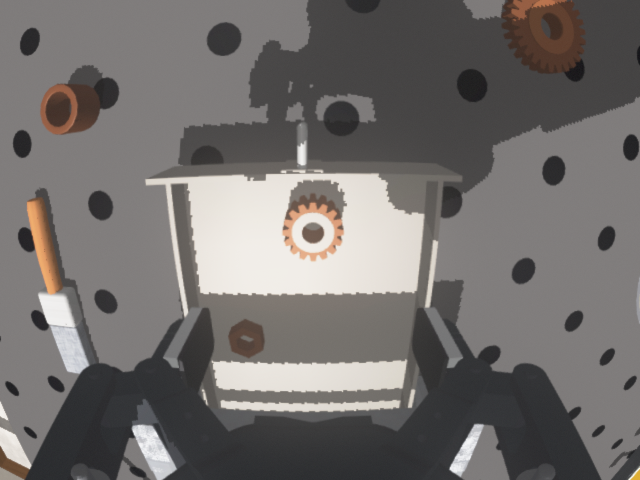

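The pinion is upright at (313,230) with its bore at (313,232). The front plate is at row 172, and another piece, a nut, lies at (247,338).

```bash
python3 - <<'E'
from h import *
k=arm.calibration("wrist")
im=cv2.imread("pics/w3.png"); 
c=im[190:275,270:356]; 
# white hub face: low saturation, bright; fill and take the outer ellipse
hsv=cv2.cvtColor(c,cv2.COLOR_BGR2HSV); m=((hsv[...,1]>100)).astype(np.uint8)
n,l,st,ce=cv2.connectedComponentsWithStats(m); i=1+np.argmax(st[1:,4]); cs,_=cv2.findContours((l==i).astype(np.uint8),cv2.RETR_CCOMP,cv2.CHAIN_APPROX_NONE)
for q in cs:
    if len(q)>15: e=cv2.fitEllipse(q); p=(e[0][0]+270,e[0][1]+190); print(len(q),np.round(p,1),np.round(e[1],1),onplane("wrist",p,.040,k))
print(onplane("wrist",(313,231.5),.040,k))
gray=cv2.cvtColor(c,cv2.COLOR_BGR2GRAY)
d=(gray<110).astype(np.uint8); d[:, :28]=0; d[:,58:]=0; d[:28]=0; d[58:]=0
n,l,st,ce=cv2.connectedComponentsWithStats(d)
for i in range(1,n):
    if st[i,4]>30: p=ce[i]+[270,190]; print("dark",st[i,4],p,onplane("wrist",p,.040,k))
E
```

```text
290 [312.8 230.8] [50.7 52.7] [0.50887695 0.02955991 0.04      ]
[0.50863764 0.0300703  0.04      ]
dark 225 [312.54222222 234.29777778] [0.50862101 0.03218421 0.04      ]
```

apply_moves([
  [[0.0015,0,0.04,0],[0,0,0.04,0],[0,0,0.03,0],[0,0,0.015,0],[0,0,0.0106,0],[0,0,0,0],[0,0,0,0]],
])

```text
time: 22.48
tcp_pos: [0.5088, 0.0318, 0.1854]
orientation: [0.763, -0.647, 0.001, -0.001]
wrist_force: [-0.4, -0.8, 0.2]
opening: 0.0853
gripper_force: 0.0
```

apply_moves([
  [[0,0,0,0],[0,0,0,0],[0,0,0,0],[0,0,0,0],[0,0,0,0],[0,0,0,0]],
], hand=255, grip_force=50)

```text
time: 23.22
tcp_pos: [0.5085, 0.0317, 0.1851]
orientation: [0.763, -0.647, 0.0, -0.0]
wrist_force: [-0.5, -0.2, 6.2]
opening: 0.0427
gripper_force: 50.5
```

apply_moves([
  [[0,0,-0.005,0],[0,0,-0.015,0],[0,0,-0.03,0],[0,0,-0.04,0],[0,0,-0.03,0],[0,0,0,0]],
])

```text
time: 23.98
tcp_pos: [0.5089, 0.0318, 0.3074]
orientation: [0.763, -0.647, 0.002, -0.003]
wrist_force: [1.0, 0.0, -3.2]
opening: 0.0426
gripper_force: 51.3
```

```bash
python3 - <<'E'
from h import *
k=arm.calibration("wrist");im=arm.snapshot("wrist"); cv2.imwrite("pics/w4.png",im[:,:,::-1]); cv2.imwrite("pics/w4c.png",cv2.resize(im[150:450,160:480,::-1],None,fx=2,fy=2))
for l in("pinion_mid","tray_floor"):lm(l,"wrist")
for c in("top","scene"):
  arm.snapshot(c);lm("tray_floor",c)
s=arm.read_state();print(s["tcp_pos"],s["opening"])
plan(.439,-.411,.32,np.radians(189.4)); plan(.439,-.411,.32,np.radians(103))
E
```

```text
wrist pinion_mid [([0.5161, 0.0351, 0.1493], 0.58)]
wrist tray_floor [([0.511, 0.0479, 0.0138], 0.66)]
top tray_floor []
scene tray_floor [([0.5142, 0.0467, 0.0096], 0.92)]
[0.50802146 0.03157668 0.30334113] 0.04273670637650571
t 24.32 turn -0.000  before-turn shift [ 0.4254  0.1404 -0.0162]  after-turn shift [ 0.4254  0.1404 -0.0162] pos [0.508  0.0316 0.3033] yaw -2.9776 j6 -0.21
t 24.32 turn 1.508  before-turn shift [ 0.4254  0.1404 -0.0162]  after-turn shift [ 0.1668 -0.4157 -0.0162] pos [0.508  0.0316 0.3033] yaw -2.9776 j6 -0.21
```

View pics/w4c.png

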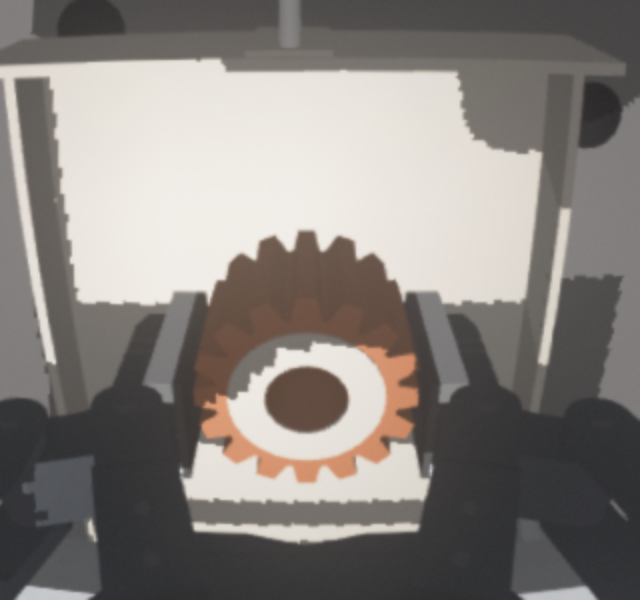

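The pinion is held upright, with its bore at about (312.8,349.8). I'll carry it to the arbor.

apply_moves([
  [[0.02,0.006,0,0],[0.04,0.013,0,0],[0.045,0.015,0,0],[0.045,0.015,0,0],[0.045,0.015,0,0],[0.045,0.015,0,0],[0.045,0.015,0,0],[0.045,0.015,0,0],[0.04,0.013,0,0],[0.035,0.012,0,0],[0.02,0.006,0,0],[0,0,0,0]],
])

```text
time: 25.82
tcp_pos: [0.4393, -0.4115, 0.3035]
orientation: [0.762, -0.647, -0.001, 0.0]
wrist_force: [-0.1, 0.4, -3.6]
opening: 0.0426
gripper_force: 51.3
```

apply_moves([
  [[0,0,0,0],[0,0,0,0],[0,0,0,0]],
])

```text
time: 26.2
tcp_pos: [0.4398, -0.4098, 0.3046]
orientation: [0.763, -0.646, 0.0, -0.0]
wrist_force: [0.2, -0.1, -1.8]
opening: 0.0428
gripper_force: 51.3
```

```bash
python3 - <<'E'
from h import *
s=arm.read_state();k=arm.calibration("wrist");im=arm.snapshot("wrist"); cv2.imwrite("pics/w5.png",im[:,:,::-1])
import pickle; pickle.dump((s,k),open("w5.pkl","wb"))
cv2.imwrite("pics/w5c.png",cv2.resize(im[150:450,160:480,::-1],None,fx=2,fy=2))
lm("arbor_seat","wrist");lm("pinion_mid","wrist")
for c in("top","scene"):
  arm.snapshot(c);lm("arbor_seat",c);lm("pinion_mid",c)
print(s["tcp_pos"],arm.read_state()["tcp_pos"],R.from_quat(s["orientation"]).as_matrix()[:,2])
print(R.from_quat(s["orientation"]).as_matrix().T@(k["position"]-s["tcp_pos"]))
print(onplane("wrist",(312.8,349.8),s["tcp_pos"][2]-.1451,k))
E
```

```text
wrist arbor_seat [([0.4391, -0.41, 0.0123], 0.9)]
wrist pinion_mid [([0.4433, -0.4079, 0.1437], 0.92)]
top arbor_seat []
top pinion_mid []
scene arbor_seat [([0.4368, -0.4093, 0.0073], 0.88)]
scene pinion_mid [([0.4422, -0.4099, 0.1403], 0.42)]
[ 0.4398132  -0.40983284  0.30461317] [ 0.43954781 -0.41051251  0.30436697] [ 2.47646149e-04 -6.21257342e-05 -9.99999967e-01]
[8.54516030e-02 5.53448679e-05 3.15214249e-02]
[ 0.43989917 -0.41070342  0.15951317]
```

View pics/w5c.png

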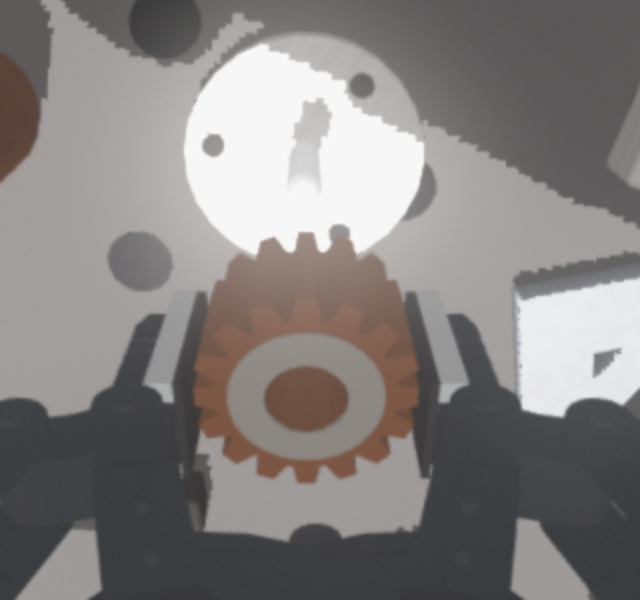

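The held bore is at crop (306,399). The arbor base disc is centred near column 304, from 184 to 425, with its top edge at row 32 and the pin's top near (304,185).

```bash
cat > fit.py <<'E'
from h import *
import pickle
from scipy.optimize import minimize
from scipy.ndimage import map_coordinates
def proj(P,k):
    d=(P-k["position"])@R.from_quat(k["rotation"]).as_matrix(); x,y,z=d[:,0],-d[:,1],-d[:,2]
    h=np.hypot(x,y); th=np.arctan2(h,z); return k["cx"]+k["fx"]*th*x/h, k["cy"]+k["fy"]*th*y/h
def fit(g,k,c0,r,z,keep,w=1.0):
    g=cv2.GaussianBlur(g.astype(float),(0,0),w); a=np.linspace(0,2*np.pi,240,endpoint=False); mx=g.max()
    def val(p,rr):
        P=np.c_[p[0]+rr*np.cos(a),p[1]+rr*np.sin(a),0*a+z]; return P
    def cost(p):
        i=[proj(val(p,r+e),k) for e in(-.0012,.0012)]; u,v=proj(val(p,r),k); m=keep(u,v)
        A=[map_coordinates(g,[q[1],q[0]],order=1,mode="nearest") for q in i]
        return -np.minimum(np.abs(A[0]-A[1]),40)[m].mean()
    b=min((cost((c0[0]+dx,c0[1]+dy)),c0[0]+dx,c0[1]+dy) for dx in np.arange(-.01,.0101,.001) for dy in np.arange(-.01,.0101,.001))
    o=minimize(cost,b[1:],method="Nelder-Mead",options=dict(initial_simplex=[b[1:],(b[1]+.001,b[2]),(b[1],b[2]+.001)],xatol=1e-5)); return o.x,o.fun
def go(n):
    s,k=pickle.load(open(n+".pkl","rb")); g=cv2.imread(f"pics/{n}.png",0); zt=s["tcp_pos"][2]-.1451
    pr=lambda x,y,z:tuple(float(q[0]) for q in proj(np.array([[x,y,z]]),k))
    B,f=fit(g,k,(.439,-.410),.045,.012,lambda u,v:v<262); print("base",B,f,pr(*B,.012),"pin top",pr(*B,.05))
    for r in(.008,.0165):
        b,f=fit(g,k,s["tcp_pos"][:2],r,zt,lambda u,v:u>0,.7); print("pinion r",r,b,f,pr(*b,zt))
        d=np.r_[B-b,0]; print(" move tool axes mm",1e3*R.from_quat(s["orientation"]).as_matrix().T@d, "bore-tcp mm",1e3*(b-s["tcp_pos"][:2]))
if __name__=="__main__":
    import sys; go(sys.argv[1])
E
python3 fit.py w5
```

```text
base [ 0.44121204 -0.41114904] -38.872004745163494 (311.0623452377022, 227.5063780209668) pin top (310.8257456663606, 245.64433948139967)
pinion r 0.008 [ 0.4398132  -0.41083284] -40.0 (313.0827071947167, 349.5607351019588)
 move tool axes mm [ 5.41787480e-01 -1.32785223e+00  3.66060569e-04] bore-tcp mm [ 0. -1.]
pinion r 0.0165 [ 0.44081385 -0.40881076] -20.537785869486 (309.58810600996895, 353.38604038854055)
 move tool axes mm [ 2.37193045e+00 -8.49474445e-03  2.43876919e-04] bore-tcp mm [1.00065013 1.02208477]
```

```bash
sed -i 's/,40)\[m\]/,90)[m]/; s/(.008,.0165)/(.008,)/' fit.py; python3 fit.py w5; sed 's/w=1.0/w=1.0/; s/-.0012,.0012/-.002,.002/' fit.py > fit2.py; python3 fit2.py w5
```

```text
base [ 0.44063927 -0.41114162] -56.56009437407503 (311.826538880444, 227.6367483608473) pin top (311.70503994572647, 245.79190375044874)
pinion r 0.008 [ 0.43997635 -0.41085179] -48.77937639633955 (312.6618209961879, 349.4651121938124)
 move tool axes mm [ 3.94840015e-01 -6.06278171e-01  1.82176672e-04] bore-tcp mm [ 0.16315068 -1.01894539]
base [ 0.44068142 -0.41130269] -66.81929436965319 (311.80577576208486, 227.4228720095819) pin top (311.6811041139818, 245.54997502408057)
pinion r 0.008 [ 0.43976646 -0.41073378] -50.23012688863116 (313.1622006567308, 349.78264184096713)
 move tool axes mm [ 7.11542628e-01 -8.09025158e-01  2.61930705e-04] bore-tcp mm [-0.04674108 -0.90093233]
```

apply_moves([
  [[0.0005,-0.0007,0.03,0],[0,0,0.025,0],[0,0,0.013,0],[0,0,0,0],[0,0,0,0],[0,0,0,0]],
])

```text
time: 27.4
tcp_pos: [0.4406, -0.4111, 0.2376]
orientation: [0.763, -0.647, 0.001, -0.0]
wrist_force: [-0.1, -0.4, -2.6]
opening: 0.0426
gripper_force: 51.3
```

```bash
python3 - <<'E'
from h import *
import pickle
S=[]
for n in("w6","w7"):
    s=arm.read_state();k=arm.calibration("wrist");im=arm.snapshot("wrist"); cv2.imwrite(f"pics/{n}.png",im[:,:,::-1]); pickle.dump((s,k),open(n+".pkl","wb")); print(s["tcp_pos"])
cv2.imwrite("pics/w6c.png",cv2.resize(im[150:450,160:480,::-1],None,fx=2,fy=2))
E
for n in w6 w7; do python3 fit.py $n; python3 fit2.py $n; done
```

```text
[ 0.44063913 -0.41113139  0.23757018]
[ 0.4405776  -0.4110448   0.23735436]
base [ 0.44093083 -0.41157846] -61.24068785496841 (312.7677566670244, 265.7501497943398) pin top (312.69115290657095, 297.633696373859)
pinion r 0.008 [ 0.44098168 -0.41227302] -62.98625957424028 (312.72801710476, 349.4999576095282)
 move tool axes mm [-0.6935368  -0.0632706  -0.00094616] bore-tcp mm [ 0.34255063 -1.14163103]
base [ 0.44094514 -0.41176981] -82.04937133138125 (312.7977146055299, 265.44305282875644) pin top (312.7269689724563, 297.2826259596575)
pinion r 0.008 [ 0.44049514 -0.41239254] -64.70908064839477 (314.06022675065196, 349.41876937845353)
 move tool axes mm [-5.40871837e-01 -5.45663151e-01  4.50451069e-05] bore-tcp mm [-0.14398971 -1.26115078]
base [ 0.440935   -0.41157695] -61.32806102222589 (312.5525562423582, 265.6593999953165) pin top (312.4510314962923, 297.5863521324479)
pinion r 0.008 [ 0.44086676 -0.4121485 ] -62.981052689479185 (312.70859777490716, 349.5086368495607)
 move tool axes mm [-5.52716731e-01 -1.60710721e-01 -4.63040208e-04] bore-tcp mm [ 0.28915794 -1.1036931 ]
base [ 0.44092782 -0.41176085] -82.16827325901005 (312.6176048245513, 265.3694314142529) pin top (312.52882481363935, 297.25482889408613)
pinion r 0.008 [ 0.44037933 -0.4123605 ] -64.67955085249189 (314.08339954968056, 349.23504954655624)
 move tool axes mm [-5.01974762e-01 -6.39087966e-01  2.24883920e-04] bore-tcp mm [-0.19826566 -1.31569754]
```

View pics/w6c.png

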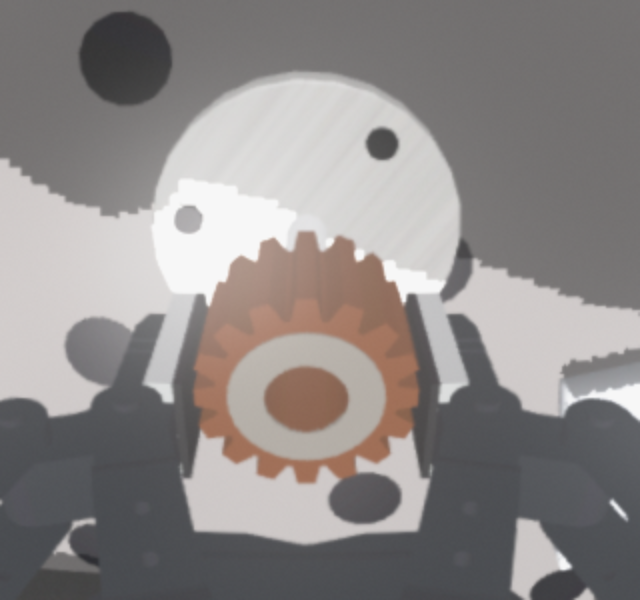

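The base disc runs from column 152 to 461 with its top at row 75, and the bore is at (306,399). The residual is about 0.5 mm in x and 0.3 mm in y. I'll lower while watching the force.

apply_moves([
  [[-0.0005,-0.0003,0.006,0],[0,0,0.005,0],[0,0,0.003,0],[0,0,0.003,0],[0,0,0.003,0],[0,0,0,0]],
])

```text
time: 28.25
tcp_pos: [0.4404, -0.4103, 0.2161]
orientation: [0.763, -0.647, -0.0, 0.0]
wrist_force: [-0.6, 0.4, -3.1]
opening: 0.0425
gripper_force: 51.3
```

The pin is inside the bore with no reaction force. I'll continue down.

apply_moves([
  [[0,0,0.008,0],[0,0,0.008,0],[0,0,0.006,0],[0,0,0.004,0],[0,0,0.002,0],[0,0,0,0]],
])

```text
time: 29.0
tcp_pos: [0.4405, -0.4104, 0.1884]
orientation: [0.763, -0.647, -0.0, 0.0]
wrist_force: [0.1, 0.7, -2.3]
opening: 0.0427
gripper_force: 51.3
```

apply_moves([
  [[0,0,0.001,0],[0,0,0.0005,0],[0,0,0,0]],
])

```text
time: 29.38
tcp_pos: [0.4406, -0.4104, 0.1872]
orientation: [0.763, -0.647, 0.0, -0.0]
wrist_force: [-0.6, 1.1, -1.3]
opening: 0.0427
gripper_force: 51.5
```

apply_moves([
  [[0,0,0,0],[0,0,0,0],[0,0,0,0],[0,0,0,0],[0,0,-0.02,0],[0,0,-0.04,0],[0,0,-0.04,0],[0,0,-0.04,0],[0,0,0,0]],
], hand=0)

```text
time: 30.5
tcp_pos: [0.4411, -0.4109, 0.331]
orientation: [0.763, -0.647, 0.004, -0.0]
wrist_force: [-0.0, 0.5, 0.2]
opening: 0.0852
gripper_force: 0.0
```

```bash
python3 - <<'E'
from h import *
im=arm.snapshot("wrist"); cv2.imwrite("pics/w8c.png",cv2.resize(im[100:400,160:480,::-1],None,fx=2,fy=2))
for l in("pinion_mid","arbor_seat"):lm(l,"wrist")
arm.snapshot("scene")
for l in("pinion_mid","arbor_seat","hook_mid","tray_eye","tray_floor"):lm(l,"scene")
E
```

```text
wrist pinion_mid [([0.4442, -0.4086, 0.028], 0.66)]
wrist arbor_seat [([0.4405, -0.4103, 0.013], 0.67)]
scene pinion_mid [([0.443, -0.4096, 0.0234], 0.64)]
scene arbor_seat [([0.439, -0.4099, 0.0121], 0.66)]
scene hook_mid [([0.5104, -0.2195, 0.011], 0.71)]
scene tray_eye [([0.5228, -0.0247, 0.0366], 0.56)]
scene tray_floor [([0.5139, 0.0482, 0.0091], 0.67)]
```

View pics/w8c.png

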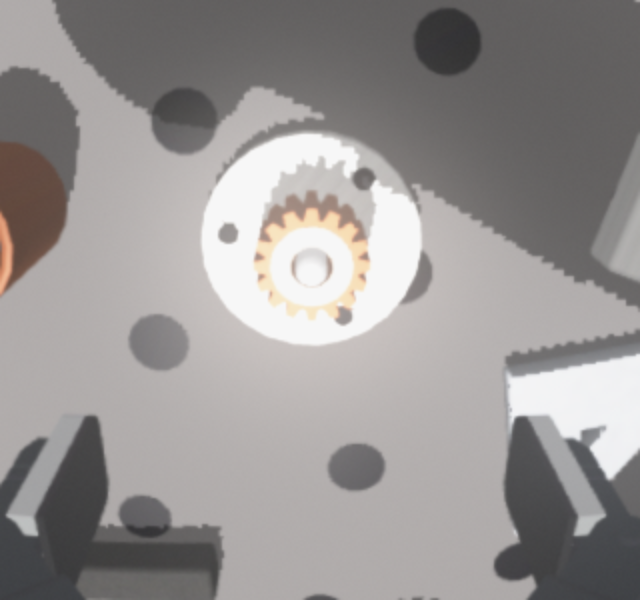

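The pinion sits flat on the base at (312,262) with the pin through its bore. The hook and tray are where they should be, so I'm handing in.

```bash
python3 -c "
from workcell import arm
print(arm.hand_in())"
```

```text
the job is handed in; nothing more can be done
None
```

The job is handed in, though `hand_in()` returned no verdict: the last images show the pinion flat on the arbor stand with the pin through its bore, the tray about 210 mm out, and the hook flat on the table clear of it.

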